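# Lay the sideboard for boiled eggs for two

## Task

Lay the sideboard for boiled eggs for two: stand one egg cup upright in the middle of each of the two small white plates, the wooden pepper mill upright in the middle of the round cork mat, and the tin shaker upright with its can in the middle of the square cork mat. Leave the teacup and the biscuit cutter, which stand among them, where they are.

Things in the scene. Friction and masses are not known exactly. Their poses are not given: they have to be found in the camera images.
- egg_cup_a: blue-and-white china egg cup, 47 mm across and 50 mm tall, round about its upright axis (hollow bowl on a waist and a foot of nearly the same width; it acts as a closed round body 47 mm wide, grip it at mid-height or above); loose, about 60 g. Origin: centre of its underside, z up. The two egg cups are alike
- egg_cup_b: blue-and-white china egg cup, 47 mm across and 50 mm tall, round about its upright axis (hollow bowl on a waist and a foot of nearly the same width; it acts as a closed round body 47 mm wide, grip it at mid-height or above); loose, about 60 g. Origin: centre of its underside, z up. The two egg cups are alike
- pepper_mill: turned wooden pepper mill, 120 mm tall, foot 58 mm across, a round head 50 mm across from 87 to 109 mm above the foot (grip there) with a 12 mm knob on top; the head does not turn; loose, about 0.18 kg. Origin: centre of its underside, z up. (Cupboard overhead: its underside is 0.455 m above the worktop from 0.6 m ahead of the robot on; keep the wrist clear of it, carry along the front edge)
- shaker_foot (a point): plain tin shaker with a domed pierced top: a round can 66 mm across, 114 mm tall, straight-sided up to 85 mm; its side handle is a loop 8 mm wide that reaches 57 mm from the can's axis along this point's own -y, 20 to 75 mm high; loose, about 0.16 kg. This point: centre of the can's underside, on its axis, z up. Grip the can across its own x, square to the handle
- plate_a: small round white china plate, 100 mm across, rim 10.5 mm high, flat bottom of 70 mm diameter whose upper face is 6 mm above the worktop; stays where it is. Origin: centre of its underside, z up. The two plates are alike
- plate_b: small round white china plate, 100 mm across, rim 10.5 mm high, flat bottom of 70 mm diameter whose upper face is 6 mm above the worktop; stays where it is. Origin: centre of its underside, z up. The two plates are alike
- mat_round: round cork mat, 90 mm across, 8 mm thick; stays where it is. Origin: centre of its underside, z up
- mat_square: square cork mat, 90 x 90 mm, 8 mm thick, sides along its own x and y; stays where it is. Origin: centre of its underside, z up
- teacup: blue-and-white china teacup with a side handle, 82 x 108 mm over the handle and 56 mm tall, wider and much larger than an egg cup; loose bystander, not to be moved. Origin: middle of its outline, on its underside; handle along its own -y
- cutter: bare tin biscuit cutter, fluted round ring 61 mm across and 24 mm high with a strap handle up to 46 mm; loose bystander, not to be moved. Origin: centre of its underside
Mind the look-alikes: they are no part of the job. Leave any green look-alike of the egg_cup_b alone.

How it is judged:
At the end, for the whole second after the job is handed in: One egg cup stands on each of the two plates (either on either), the pepper mill on the round mat and the shaker, by its can's axis, on the square mat: each within 14 mm of the target's centre, resting on it (height within 4 mm), upright within 0.1 rad, and at rest (((horizontal distance between egg_cup_a and plate_a below 0.014 m and z of egg_cup_a in the frame of plate_a between 0.002 and 0.01 m and angle between each of egg_cup_a, egg_cup_b's own z axis and vertical below 0.1 rad and horizontal distance between egg_cup_b and plate_b below 0.014 m and z of egg_cup_b in the frame of plate_b between 0.002 and 0.01 m) or (horizontal distance between egg_cup_a and plate_b below 0.014 m and z of egg_cup_a in the frame of plate_b between 0.002 and 0.01 m and angle between each of egg_cup_a, egg_cup_b's own z axis and vertical below 0.1 rad and horizontal distance between egg_cup_b and plate_a below 0.014 m and z of egg_cup_b in the frame of plate_a between 0.002 and 0.01 m)) and horizontal distance between pepper_mill and mat_round below 0.014 m and z of pepper_mill in the frame of mat_round between 0.004 and 0.012 m and angle between each of pepper_mill, shaker_foot's own z axis and vertical below 0.1 rad and horizontal distance between shaker_foot and mat_square below 0.014 m and z of shaker_foot in the frame of mat_square between 0.004 and 0.012 m and linear speed of each of egg_cup_a, egg_cup_b, pepper_mill below 0.02 m/s); the robot touches nothing.
It fails at once if the teacup is moved by more than 25 mm (distance of teacup from where it was at the start of the episode above 0.025 m).
It fails at once if the biscuit cutter is moved by more than 25 mm (distance of cutter from where it was at the start of the episode above 0.025 m).
It also fails if it takes over 115 s, if anything falls off the work surface, if the arm or the gripper's body presses on something with over 40 N, if the wrist force passes 120 N, or if a joint passes its speed limit or range.

## Robot

A 6-joint arm with a two-finger parallel gripper is mounted at the origin on a cart in front of the work surface, level with it; the furniture and walls round the work are solid. World frame = base frame: x ahead of the robot, y to its left, z up, the work surface at z = 0. Lengths are in m, angles in rad, forces in N, time in s.
With the tool pointing down it reaches from about 0.25 to 0.775 m from the base axis. Payload 8.9 kg.
Tool frame: the origin (TCP) lies midway between the tips of the shut fingers; the grasp point (between the pads) lies 19 mm behind it; z points along the fingers, y is the line along which they close (so a half turn about z gives the same grasp; the last joint's range is limited). The gripper opens to 85 mm and grips with 20 to 120 N. Pads are 22 mm wide; open, the fingers measure 114 mm over their backs; the gripper's body (76 mm by 85 mm) begins 54 mm behind the grasp point. The pads swing forward as they close: fully open they stand 13 mm farther back than shut.
Start: joints at [1.145, 0.291, -0.153, 1.127, 0, 1.431], TCP at [0.149, 0.504, 0.231] pointing down, gripper open.
Joint ranges: [-2.52, 2.52], [-0.91, 1.74], [-1.3, 1.37], [-1.96, 2.02], [-1.52, 1.47], [-3.14, 3.14]. Speed limits (rad/s): [2.22, 2.22, 2.79, 3.14, 3.14, 3.14].

## Interface

Orientations are given as a rotation vector (axis times angle).
In Python, from bench import r gives the robot as it stands.
- The arm moves only by the shell command python3 -m pendant 'ROWS'. ROWS is JSON, a list that holds one entry, the list of rows, each a list of 5 numbers: the opening, from 0 (shut) to 1 (fully open), then the shift along the tool's x, y, z in units of 0.75 m (1.0 is 0.75 m), then the turn about the tool's z in units of 30 degrees (1.0 is 30 degrees). A call has 1 to 20 rows; each row is the pose to reach, as a shift and turn from the pose commanded when the call began, along the tool's axes at that moment; what a row does not reach only later rows make up. A row lasts 1/8 s, in which the tool goes at most 62.5 mm and 10.7 degrees, less where a joint would pass 70% of its speed; a pose out of reach is approached as far as the arm can. A call with a number of a shift or a turn outside -1 to 1 is refused whole. A call with a gripper value outside its range is refused whole. The fingers move at their own pace and stop on an object; the grip force is fixed at half the most. Time passes only in rows, so rows that repeat a pose let the fingers close. It gives the time, the measured TCP pose, the force, the opening and the grip force at its end, in the units of the state.
- r.get_state(): the state, without advancing time (a new reading comes with each control period).
- r.capture(name): name is "side" or "top"; returns a dict with "pixels" (480x640x3 uint8, red, green, blue), "depth" (480x640 float32, m along the optical axis (not along the pixel's ray), 0 where there is no reading), "K" (3x3 intrinsics, pixels), "R" (3x3) and "t" (3): a world point X has camera coordinates R X + t. Camera axes: x right, y down, z forward; pixel columns grow to the right and rows downward; lengths in m; the calibration is good to about 2 mm. A picture is of the moment at which its call begins.
- r.hand_in(): hands the job in; it is judged then, once.
The state is a dict: "clock": time; "joint_positions": joint angles; "dq": joint speeds; "tau": joint torques, N m; "ee_pos": TCP position; "eef_rot": TCP orientation; "force": force on the tool from outside, world axes, zero at the start; "torque": the same for the moment, N m; "grip_width": finger opening in m; "finger_force": force on a finger pad.
Only numpy, scipy, OpenCV 4.12 (cv2) and the standard library are available. Lean on these libraries where they do the work, as an engineer would, in place of code of your own. Each camera call takes 0.05 s, during which the arm holds its last target. There are 200 camera calls.

## Working session

There is one attempt and no reset: what is moved stays moved. The work goes in short steps, Python scripts to look and compute and a shell command to move; the robot and the scene stay as the last step left them, time stands still between calls to the robot, and variables do not carry over. Pictures are saved under pics/ and viewed, at most 14 in all, crops included, and the job is handed in when it is done.

```bash
mkdir -p pics; ls
python3 - <<'E'
from bench import r
import cv2,numpy as np
for n in("top","side"):
    c=r.capture(n); cv2.imwrite(f"pics/{n}0.png",c["pixels"][:,:,::-1]); np.savez(f"{n}0.npz",**c)
    print(n,c["K"].tolist(),c["R"].round(3).tolist(),c["t"].round(3).tolist())
s=r.get_state();print({k:np.round(v,3).tolist() for k,v in s.items()})
E
```

```text
pics
top [[619.9884503957793, 0.0, 318.71879527853645], [0.0, 619.9884503957793, 234.75199575598012], [0.0, 0.0, 1.0]] [[0.058, -0.998, 0.001], [-0.844, -0.049, -0.535], [0.534, 0.03, -0.845]] [-0.113, 0.439, 2.154]
side [[447.180554197022, 0.0, 325.8189380966782], [0.0, 447.180554197022, 239.43474136894642], [0.0, 0.0, 1.0]] [[0.824, -0.567, 0.009], [-0.378, -0.561, -0.737], [0.423, 0.604, -0.676]] [-0.466, 0.14, 1.229]
{'clock': 0.1, 'joint_positions': [1.145, 0.291, -0.154, 1.127, 0.0, 1.432], 'dq': [-0.0, -0.002, 0.001, 0.0, 0.001, -0.002], 'tau': [0.001, -53.798, 33.192, 0.009, -0.0, -0.0], 'ee_pos': [0.148, 0.503, 0.231], 'eef_rot': [-0.449, -3.109, 0.002], 'force': [0.064, -0.296, 1.035], 'torque': [0.035, 0.016, 0.021], 'finger_force': 0.0, 'grip_width': 0.085}
```

View pics/top0.png

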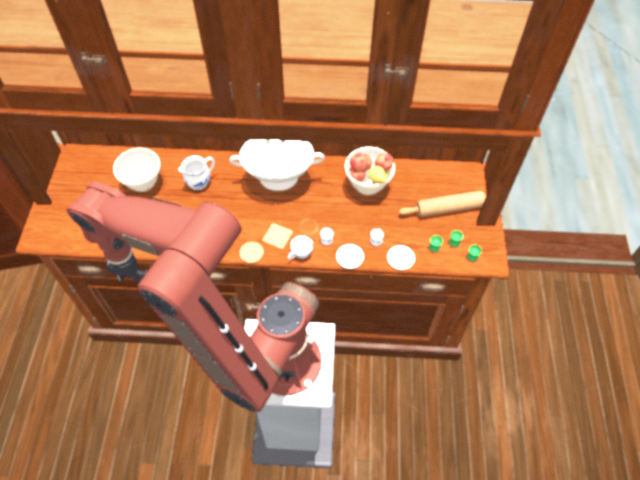

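View pics/side0.png

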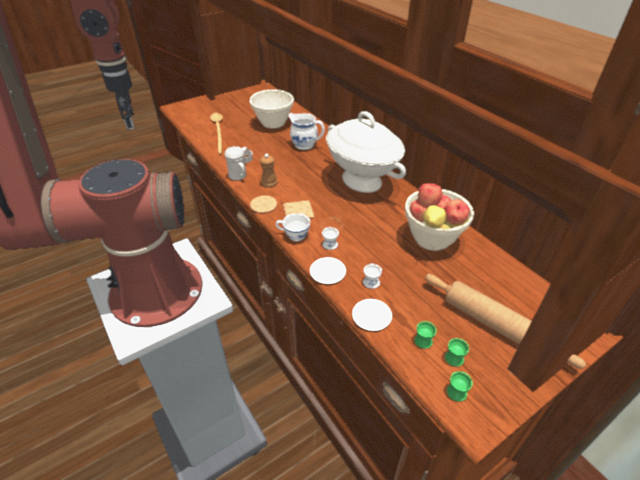

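Top view: egg cups at about (327,236) and (377,237), plates at (350,257) and (401,257), round mat (251,252), square mat (278,236), teacup (301,247), and probably the cutter at (309,227). Side view: shaker (236,162), mill (268,170), and green cups (425,334), (457,352), (459,386), which are not wanted.

Look-alikes, side pixels:
- **Egg cups:** white ones at (330,237) and (372,275), against the teacup (295,228) and the three green cups.
- **Shaker:** tin at (236,162), against the jug (304,131).

I'll check this choice in one close crop.

```bash
cat > h.py <<'E'
import numpy as np,cv2
from bench import r
def world(c):
    d=c["depth"].astype(float);v,u=np.mgrid[:480,:640];K=c["K"]
    P=np.stack([(u-K[0,2])/K[0,0]*d,(v-K[1,2])/K[1,1]*d,d],-1)
    W=(P-c["t"])@c["R"]; W[d==0]=np.nan; return W
def proj(c,X):
    p=(np.atleast_2d(X)@c["R"].T+c["t"])@c["K"].T; return p[:,:2]/p[:,2:]
E
python3 - <<'E'
from h import *
c=dict(np.load("side0.npz"));im=c["pixels"][:,:,::-1]
cv2.imwrite("pics/crop.png",cv2.resize(im[110:350,200:480],(800,686),interpolation=cv2.INTER_CUBIC)[:600])
for n,l in (("side",dict(shaker=(236,162),mill=(268,172),round=(263,205),square=(298,210),teacup=(296,228),eggA=(330,239),eggB=(372,278),plA=(328,271),plB=(372,315),desk=(350,300))),("top",dict(round=(251,252),sq=(278,236),tea=(301,247),cut=(309,227),eggA=(327,236),eggB=(377,237),plA=(350,257),plB=(401,257)))):
    c=dict(np.load(n+"0.npz"));W=world(c)
    for k,(u,v) in l.items(): print(n,k,W[v,u].round(3))
E
```

```text
side shaker [0.424 0.352 0.073]
side mill [0.497 0.256 0.058]
side round [0.42  0.16  0.009]
side square [0.505 0.075 0.007]
side teacup [ 0.448 -0.005  0.013]
side eggA [ 0.488 -0.133  0.042]
side eggB [ 0.493 -0.325  0.042]
side plA [ 0.43  -0.207  0.004]
side plB [ 0.436 -0.401  0.004]
side desk [ 0.418 -0.329  0.004]
top round [0.42  0.17  0.019]
top sq [0.505 0.076 0.007]
top tea [ 0.455 -0.018  0.015]
top cut [ 0.565 -0.041 -0.01 ]
top eggA [ 0.501 -0.116  0.031]
top eggB [ 0.508 -0.308  0.031]
top plA [ 0.43  -0.208  0.001]
top plB [ 0.434 -0.402  0.013]
```

View pics/crop.png

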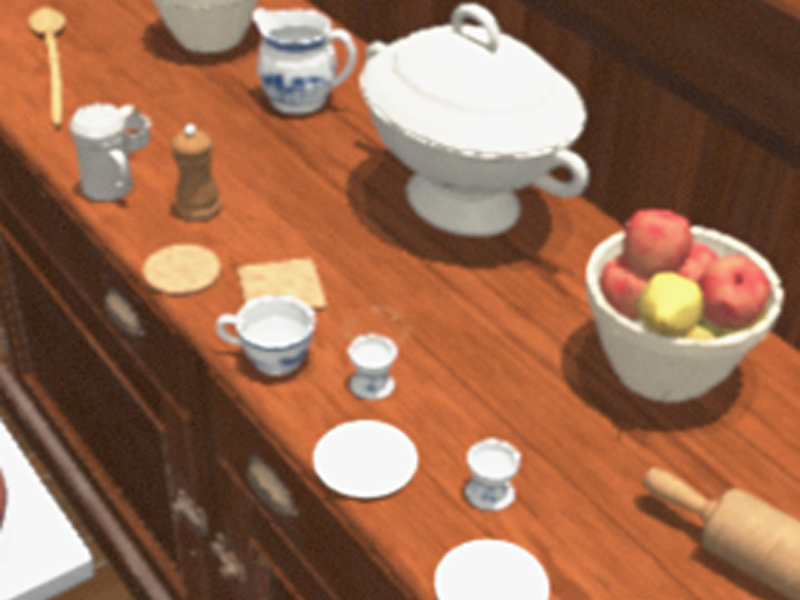

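Crop: white egg cups at (372,365) and (492,473), teacup (275,335) and mill (196,170). A faint shiny ring at (380,320) is likely the cutter. Something sits behind the shaker at (135,125), so I'll zoom in there.

Run:
```python
from h import *
c=dict(np.load("side0.npz"));im=c["pixels"][:,:,::-1]
a=cv2.resize(im[135:195,215:295],(400,300),interpolation=cv2.INTER_CUBIC)
b=cv2.resize(im[200:260,270:350],(400,300),interpolation=cv2.INTER_CUBIC)
c2=dict(np.load("top0.npz"));im2=c2["pixels"][:,:,::-1]
d=cv2.resize(im2[200:275,225:425],(800,300),interpolation=cv2.INTER_CUBIC)
cv2.imwrite("pics/z.png",np.vstack([np.hstack([a,b]),d]))
W=world(c)
for v in range(140,182,4): print(v,[(u,*(W[v,u]*1000).round().astype(int).tolist()) for u in range(224,258,4)])
```

```text
140 [(224, 500, 638, -1), (228, 513, 629, -1), (232, 528, 624, -3), (236, 541, 614, -3), (240, 553, 601, 0), (244, 567, 591, 0), (248, 581, 585, -2), (252, 597, 580, -4), (256, 610, 571, -4)]
144 [(224, 487, 612, -3), (228, 499, 599, -1), (232, 513, 592, -2), (236, 524, 578, 2), (240, 542, 579, -4), (244, 555, 570, -4), (248, 568, 559, -3), (252, 581, 549, -2), (256, 594, 541, -3)]
148 [(224, 472, 578, 1), (228, 422, 404, 104), (232, 431, 389, 109), (236, 442, 380, 110), (240, 456, 377, 107), (244, 510, 468, 43), (248, 551, 525, 1), (252, 566, 520, -1), (256, 582, 517, -5)]
152 [(224, 459, 550, 1), (228, 410, 378, 105), (232, 420, 366, 108), (236, 430, 355, 110), (240, 448, 362, 101), (244, 517, 492, 11), (248, 527, 476, 15), (252, 553, 497, -4), (256, 567, 489, -4)]
156 [(224, 451, 535, -7), (228, 404, 367, 97), (232, 412, 352, 102), (236, 428, 354, 95), (240, 443, 355, 90), (244, 513, 486, -3), (248, 509, 439, 23), (252, 536, 463, 1), (256, 552, 461, -3)]
160 [(224, 437, 504, -3), (228, 400, 363, 84), (232, 413, 359, 82), (236, 422, 346, 85), (240, 436, 344, 81), (244, 491, 439, 12
[... 324 characters left out ...]
 (236, 419, 349, 52), (240, 436, 353, 43), (244, 454, 362, 32), (248, 488, 404, -3), (252, 498, 390, 1), (256, 509, 378, 3)]
172 [(224, 401, 426, -1), (228, 399, 381, 24), (232, 407, 363, 32), (236, 418, 352, 34), (240, 431, 347, 32), (244, 437, 325, 42), (248, 477, 383, -6), (252, 485, 366, 1), (256, 499, 360, -1)]
176 [(224, 391, 407, -5), (228, 402, 394, -1), (232, 406, 365, 14), (236, 416, 354, 16), (240, 430, 349, 14), (244, 448, 356, 3), (248, 464, 357, -3), (252, 476, 348, -3), (256, 482, 328, 6)]
180 [(224, 381, 386, -7), (228, 390, 370, 0), (232, 402, 361, 1), (236, 415, 356, -2), (240, 428, 350, -3), (244, 440, 341, -3), (248, 451, 332, -2), (252, 463, 323, -1), (256, 473, 312, 1)]
```

View pics/z.png

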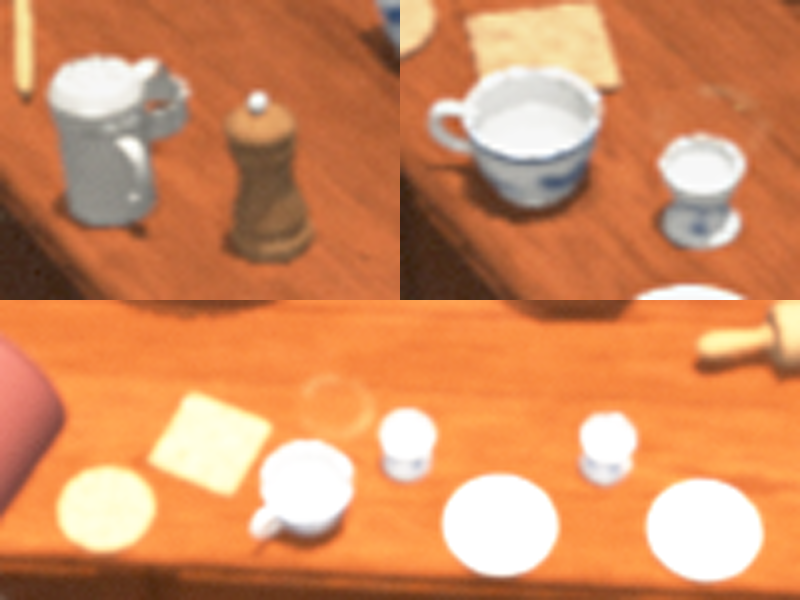

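Zoom: the tin ring with strap at (165,105) behind the shaker is the cutter, near x=0.51, y=0.44. The faint ring at top (335,405) is flat on the table, so it's only a mark. Next I fit silhouettes.

```bash
cat > fit.py <<'E'
from h import *
from scipy.optimize import minimize
S=4
t=np.linspace(0,2*np.pi,40)
def disc(x,y,z,rad): return np.stack([x+rad*np.cos(t),y+rad*np.sin(t),0*t+z],1)
def render(c,polys,box):
    u0,v0,u1,v1=box; m=np.zeros(((v1-v0)*S,(u1-u0)*S),np.uint8)
    for P in polys:
        q=((proj(c,P)+.5-[u0,v0])*S); cv2.fillConvexPoly(m,cv2.convexHull(np.round(q).astype(np.int32)),1)
    return m
def lathe(prof):
    return lambda p:[np.vstack([disc(p[0],p[1],*a),disc(p[0],p[1],*b)]) for a,b in zip(prof[:-1],prof[1:])]
egg=lathe([(.012,.017),(.025,.012),(.035,.0215),(.05,.0235)])
mill=lathe([(.012,.029),(.05,.021),(.085,.021),(.087,.025),(.109,.025),(.111,.006),(.12,.006)])
def shaker(p):
    o=lathe([(.012,.033),(.085,.033),(.114,.016)])(p); a=p[2]; d=np.array([np.cos(a),np.sin(a),0])
    c=np.array([p[0],p[1],0]); k=[.03*d+[0,0,.07],.05*d+[0,0,.07],.053*d+[0,0,.05],.045*d+[0,0,.03],.03*d+[0,0,.025]]
    for A,B in zip(k[:-1],k[1:]): o.append(np.vstack([c+q+e for q in(A,B) for e in np.vstack([np.eye(3),-np.eye(3)])*.004]))
    return o
def flat(z,rad): return lambda p:[disc(p[0],p[1],z,rad)]
def sq(p):
    a=p[2]+np.pi/4+np.arange(4)*np.pi/2; return [np.stack([p[0]+.0636*np.cos(a),p[1]+.0636*np.sin(a),0*a+.008],1)]
def mask(c,model,p,kind,pad=.085):
    W=world(c)
    near=np.hypot(W[...,0]-p[0],W[...,1]-p[1])<pad
    if kind=="h": m=(W[...,2]>.012)&(W[...,2]<.135)
    else:
        h=cv2.cvtColor(c["pixels"],cv2.COLOR_RGB2HSV); g=c["pixels"]
        m=(h[...,1]<60)&(h[...,2]>150) if kind=="w" else (h[...,1]<165)&(g[...,2]>75)&(h[...,2]>150)
    m=(m&near).astype(np.uint8)
    n,l,st,ce=cv2.connectedComponentsWithStats(m)
    i=1+np.argmax(st[1:,4]); return (l==i)
def fit(c,model,p0,kind,pad=.085):
    m=mask(c,model,p0,kind,pad); v,u=np.nonzero(m); box=(max(u.min()-12,0),max(v.min()-12,0),u.max()+12,v.max()+12)
    M=cv2.resize(m[box[1]:box[3],box[0]:box[2]].astype(np.uint8),None,fx=S,fy=S,interpolation=cv2.INTER_NEAREST)
    def cost(p):
        R=render(c,model(p),box); return 1-(R&M).sum()/(R|M).sum()
    best=None; p0=np.array(p0,float)
    for a in ([0] if len(p0)==2 else np.arange(0,2*np.pi,np.pi/6)):
        q=p0.copy(); 
        if len(q)==3:q[2]+=a
        s=np.vstack([q]+[q+e for e in np.eye(len(q))*([.015,.015,.3][:len(q)])])
        b=minimize(cost,q,method="Nelder-Mead",options=dict(initial_simplex=s,xatol=2e-4,fatol=1e-4))
        if best is None or b.fun<best.fun:best=b
    return best.x.round(4),round(1-best.fun,3)
MODELS=dict(eggA=(egg,(.505,-.125),"h",.06),eggB=(egg,(.51,-.317),"h",.06),mill=(mill,(.51,.27),"h",.06),shaker=(shaker,(.44,.375,0),"h",.075),plateA=(flat(.0105,.05),(.43,-.208),"w"),plateB=(flat(.0105,.05),(.434,-.402),"w"),round=(flat(.008,.045),(.42,.165),"c"),square=(sq,(.505,.075,0),"c"))
def run(names,cams):
    for n in names:
        for k,c in cams.items():
            try: print(n,k,*fit(c,*MODELS[n]))
            except Exception as e: print(n,k,"fail",e)
E
python3 - <<'E'
from fit import *
run(MODELS,{k:dict(np.load(k+"0.npz")) for k in("top","side")})
for k in("top","side"):
    W=world(dict(np.load(k+"0.npz")))
    for n,(x,y) in dict(tea=(.46,-.02),cut=(.515,.45)).items():
        q=W[(np.hypot(W[...,0]-x,W[...,1]-y)<.07)&(W[...,2]>.015)&(W[...,2]<.07)]; print(n,k,len(q),np.percentile(q,[3,50,97],axis=0).round(3).tolist() if len(q) else 0)
from scipy.spatial.transform import Rotation as R
print(R.from_rotvec(r.get_state()["eef_rot"]).as_matrix().round(3))
E
```

```text
eggA top [ 0.507  -0.1113] 0.836
eggA side [ 0.4995 -0.1139] 0.822
eggB top [ 0.5125 -0.3046] 0.806
eggB side [ 0.508  -0.3059] 0.844
mill top [0.51 0.27] 0.0
mill side [0.5014 0.2687] 0.863
shaker top fail attempt to get argmax of an empty sequence
shaker side [0.4326 0.3857 1.805 ] 0.912
plateA top [ 0.4281 -0.2055] 0.842
plateA side [ 0.4265 -0.2081] 0.921
plateB top [ 0.4341 -0.4016] 0.837
plateB side [ 0.4326 -0.4023] 0.924
round top [0.4237 0.174 ] 0.801
round side [0.426  0.1703] 0.851
square top [ 0.5082  0.0782 -0.4523] 0.687
square side [0.5077 0.079  1.1507] 0.772
tea top 308 [[0.401, -0.058, 0.016], [0.457, -0.017, 0.037], [0.483, 0.018, 0.063]]
cut top 0 0
tea side 516 [[0.4, -0.062, 0.016], [0.439, -0.009, 0.038], [0.474, 0.016, 0.056]]
cut side 48 [[0.494, 0.435, 0.015], [0.517, 0.466, 0.021], [0.532, 0.491, 0.047]]
[[-0.959  0.283 -0.   ]
 [ 0.283  0.959 -0.001]
 [ 0.    -0.001 -1.   ]]
```

Run:
```python
from fit import *
cams={k:dict(np.load(k+"0.npz")) for k in("top","side")}
egg2=lathe([(0,.0225),(.008,.020),(.02,.011),(.033,.0215),(.05,.0235)])
for k,c in cams.items():
    h=cv2.cvtColor(c["pixels"],cv2.COLOR_RGB2HSV)
    print(k,"eggA",fit(c,egg2,(.503,-.113),"w",.06),"eggB",fit(c,egg2,(.51,-.305),"w",.06))
    for n in("eggA","eggB","plateA"):
        m=mask(c,*MODELS[n][:2],"w",.06);print(n,m.sum())
c=cams["side"]
for a in(-1.3,-1.57,-1.8): print(a,fit(c,lambda p:shaker((*p,a)),(.433,.38),"h",.075))
W=world(c); d=W[...,:2]-[.433,.383]; rr=np.hypot(d[...,0],d[...,1])
m=(rr>.036)&(rr<.062)&(W[...,2]>.025)&(W[...,2]<.08)
v,u=np.nonzero(m)
for i in range(len(v)): print((u[i],v[i]),(W[v[i],u[i]]*1000).round().astype(int),round(np.degrees(np.arctan2(d[v[i],u[i],1],d[v[i],u[i],0]))),end="; ")
```

```text
top eggA (array([ 0.5054, -0.1118]), np.float64(0.883)) eggB (array([ 0.5123, -0.3059]), np.float64(0.884))
eggA 192
eggB 192
plateA 551
side eggA (array([ 0.5019, -0.1129]), np.float64(0.553)) eggB (array([ 0.5088, -0.3066]), np.float64(0.862))
eggA 167
eggB 321
plateA 757
-1.3 (array([0.4327, 0.3853]), np.float64(0.902))
-1.57 (array([0.4327, 0.3859]), np.float64(0.911))
-1.8 (array([0.4327, 0.3859]), np.float64(0.911))
(np.int64(229), np.int64(161)) [402 362  80] -146; (np.int64(238), np.int64(161)) [429 346  79] -96; (np.int64(227), np.int64(162)) [398 372  72] -162; (np.int64(230), np.int64(162)) [405 360  76] -141; (np.int64(231), np.int64(162)) [407 357  77] -135; (np.int64(238), np.int64(162)) [429 346  75] -97; (np.int64(240), np.int64(162)) [436 347  72] -85; (np.int64(228), np.int64(163)) [400 367  70] -155; (np.int64(229), np.int64(163)) [402 364  71] -148; (np.int64(236), np.int64(163)) [422 349  72] -108; (np.int64(240), np.int64(163)) [433 339  73] -90; (np.int64(241), np.int64(163)) [438 343  69] -83; (np.int64(230), np.int64(164)) [404 360  68] -142; (np.int64(232), 
[... 1498 characters left out ...]
p.int64(244), np.int64(171)) [438 326  45] -85; (np.int64(240), np.int64(172)) [431 347  32] -93; (np.int64(242), np.int64(172)) [429 323  46] -94; (np.int64(243), np.int64(172)) [433 325  43] -90; (np.int64(244), np.int64(172)) [437 325  42] -86; (np.int64(230), np.int64(173)) [400 365  29] -152; (np.int64(240), np.int64(173)) [430 347  28] -94; (np.int64(242), np.int64(173)) [429 324  41] -94; (np.int64(243), np.int64(173)) [433 326  38] -90; (np.int64(244), np.int64(173)) [436 325  38] -87; (np.int64(234), np.int64(174)) [410 353  27] -128; (np.int64(236), np.int64(174)) [416 351  26] -117; (np.int64(243), np.int64(174)) [432 324  36] -91; (np.int64(241), np.int64(175)) [427 331  30] -97;
```

```bash
python3 -m pendant '[[[1,-0.1,-0.012,0,0.2],[1,-0.2,-0.024,0,0.5],[1,-0.3,-0.036,0,0.8],[1,-0.409,-0.048,0,1],[1,-0.409,-0.048,0,1],[1,-0.409,-0.048,0,1],[1,-0.409,-0.048,0,1],[1,-0.409,-0.048,0,1]]]'; python3 -m pendant '[[[1,0,0,0,0.3],[1,0,0,0,0.6],[1,0,0,0,1],[1,0,0,0,1],[1,0,0,0,1]]]';python3 -m pendant '[[[1,0,0,0,0.3],[1,0,0,0,0.45],[1,0,0,0,0.45],[1,0,0,0,0.45]]]'
python3 - <<'E'
from fit import *
from scipy.spatial.transform import Rotation as R
s=r.get_state();M=R.from_rotvec(s["eef_rot"]).as_matrix();print(s["ee_pos"],M.round(3),s["joint_positions"])
c=r.capture("top"); np.savez("top1.npz",**c); cv2.imwrite("pics/top1.png",cv2.resize(c["pixels"][180:280,200:420,::-1],(800,364)))
E
```

```text
clock: 1.1
ee_pos: [0.4314, 0.3828, 0.2313]
eef_rot: [-1.236, -2.888, 0.0]
force: [-0.2, -0.6, 0.2]
grip_width: 0.0855
finger_force: 0.0
clock: 1.72
ee_pos: [0.432, 0.3827, 0.2314]
eef_rot: [-1.938, -2.473, -0.0]
force: [-0.5, -0.0, -0.6]
grip_width: 0.085
finger_force: 0.0
clock: 2.22
ee_pos: [0.4325, 0.3823, 0.2313]
eef_rot: [-2.217, -2.226, -0.0]
force: [-0.1, -0.6, -0.3]
grip_width: 0.0856
finger_force: 0.0
[0.43245765 0.38233565 0.23132634] [[-0.004  1.     0.   ]
 [ 1.     0.004  0.   ]
 [ 0.     0.    -1.   ]] [ 5.97309324e-01  3.90672766e-01 -8.12118152e-03  1.17196132e+00
  3.77843704e-05  2.16374562e+00]
```

```bash
python3 -m pendant '[[[1,0,0,0.05,0],[1,0,0,0.1,0],[1,0,0,0.13,0],[1,0,0,0.16,0],[1,0,0,0.18,0],[1,0,0,0.2,0],[1,0,0,0.22,0],[1,0,0,0.244,0],[1,0,0,0.244,0],[1,0,0,0.244,0]]]';python3 -m pendant '[[[0.3,0,0,0,0],[0,0,0,0,0],[0,0,0,0,0],[0,0,0,0,0],[0,0,0,0,0],[0,0,0,0,0]]]';python3 -m pendant '[[[0,0,0,-0.01,0],[0,0,0,-0.03,0],[0,0,0,-0.06,0],[0,0,0,-0.1,0],[0,0,0,-0.14,0],[0,0,0,-0.14,0]]]'
```

```text
clock: 3.52
ee_pos: [0.4329, 0.3825, 0.0488]
eef_rot: [2.22, 2.223, 0.001]
force: [0.1, -0.3, 0.3]
grip_width: 0.0853
finger_force: 0.0
clock: 4.28
ee_pos: [0.433, 0.3826, 0.0494]
eef_rot: [2.22, 2.223, 0.002]
force: [-1.9, -0.6, 7.2]
grip_width: 0.065
finger_force: 65.5
clock: 5.03
ee_pos: [0.4341, 0.3833, 0.1566]
eef_rot: [2.219, 2.222, 0.008]
force: [0.3, 0.3, -0.7]
grip_width: 0.0643
finger_force: 66.4
```

```bash
python3 -m pendant '[[[0,0,0,-0.05,0],[0,0,0,-0.08,0],[0,-0.06,0.015,-0.08,0],[0,-0.12,0.03,-0.08,0],[0,-0.18,0.045,-0.08,0],[0,-0.24,0.06,-0.08,0],[0,-0.3,0.075,-0.08,0],[0,-0.36,0.09,-0.08,0],[0,-0.39,0.1,-0.08,0],[0,-0.404,0.1,-0.08,0],[0,-0.404,0.1,-0.08,0],[0,-0.404,0.1,-0.08,0]]]'
python3 - <<'E'
from fit import *
cams={}
for k in("top","side"):
    c=r.capture(k); cams[k]=c; np.savez(k+"2.npz",**c)
cv2.imwrite("pics/a2.png",cv2.resize(cams["side"]["pixels"][60:300,180:480,::-1],(750,600)))
run(["mill","round","eggA"],cams)
E
```

```text
clock: 6.52
ee_pos: [0.5075, 0.0802, 0.2132]
eef_rot: [-2.219, -2.223, 0.0]
force: [0.4, -0.3, -0.5]
grip_width: 0.0646
finger_force: 66.9
mill top [0.5047 0.2626] 0.347
mill side [0.5035 0.2727] 0.857
round top [0.4267 0.1744] 0.834
round side [0.4254 0.1731] 0.929
eggA top [ 0.5038 -0.1117] 0.842
eggA side [ 0.5008 -0.1133] 0.825
```

View pics/a2.png

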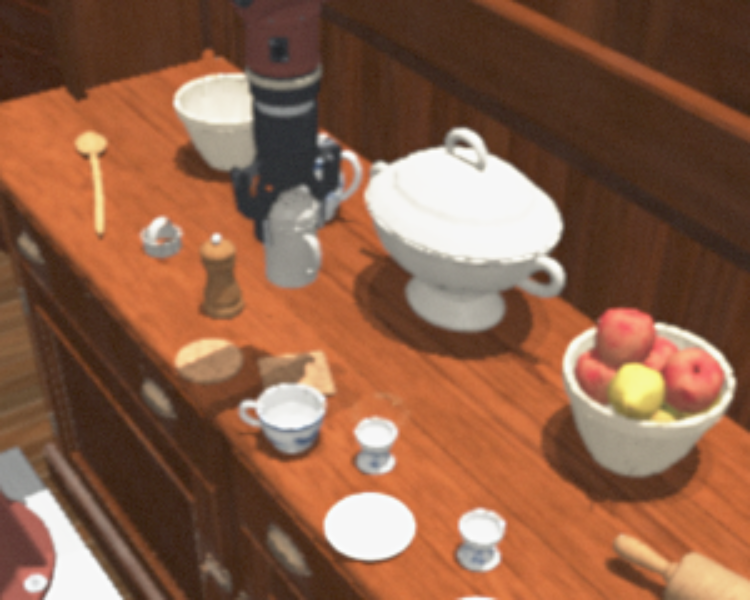

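The shaker hangs upright in the gripper at (292,240), clear of the mill at (222,280) and the cutter at (162,237). Next I lower it onto the square mat.

```bash
python3 -m pendant '[[[0,0,0,0.05,0],[0,0,0,0.1,0],[0,0,0,0.14,0],[0,0,0,0.17,0],[0,0,0,0.19,0],[0,0,0,0.2,0],[0,0,0,0.204,0],[0,0,0,0.207,0],[0,0,0,0.207,0],[0,0,0,0.207,0]]]';python3 - <<'E'
from fit import *
c=r.capture("side");top=r.capture("top")
cv2.imwrite("pics/a3.png",np.hstack([cv2.resize(c["pixels"][120:270,220:370,::-1],(400,400)),cv2.resize(top["pixels"][180:280,230:330,::-1],(400,400))]))
E
```

```text
clock: 7.88
ee_pos: [0.5082, 0.0793, 0.0584]
eef_rot: [2.22, 2.222, 0.001]
force: [-0.4, 0.1, -1.0]
grip_width: 0.0647
finger_force: 66.9
```

View pics/a3.png

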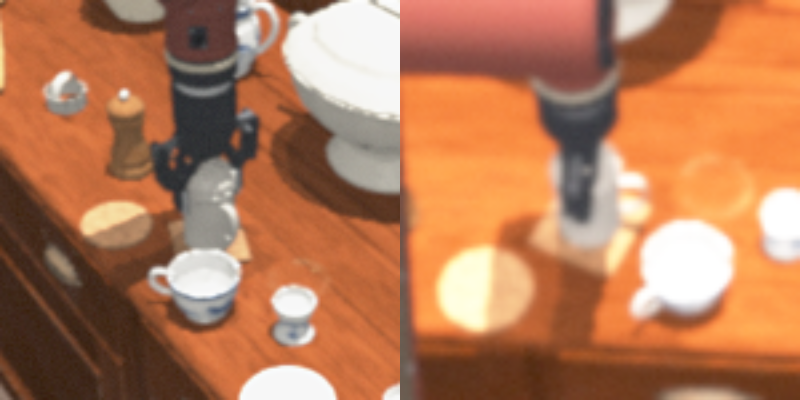

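The shaker sits over the mat at (585,215), with its handle clear of the teacup. Release, lift, and go above the mill.

```bash
python3 -m pendant '[[[0,0,0,0.002,0],[0,0,0,0.002,0],[0.5,0,0,0.002,0],[1,0,0,0.002,0],[1,0,0,0.002,0],[1,0,0,0.002,0],[1,0,0,-0.03,0],[1,0,0,-0.08,0],[1,0,0,-0.15,0],[1,0,0,-0.2,0],[1,0,0,-0.2,0]]]';python3 -m pendant '[[[1,0.07,-0.001,0,0],[1,0.14,-0.003,0,0],[1,0.2,-0.005,0,0],[1,0.24,-0.005,0,0],[1,0.255,-0.005,0,0],[1,0.255,-0.005,0,0],[1,0.255,-0.005,0,0]]]'
python3 - <<'E'
from fit import *
cams={k:r.capture(k) for k in("top","side")}
for p in ((.508,.079),):
  for k,c in cams.items(): print(k,fit(c,lambda p:shaker((*p,-1.57)),p,"h",.07))
run(["mill"],cams)
E
```

```text
clock: 9.35
ee_pos: [0.5098, 0.0794, 0.2108]
eef_rot: [2.217, 2.22, 0.006]
force: [0.1, 0.7, -0.7]
grip_width: 0.0853
finger_force: 0.0
clock: 10.22
ee_pos: [0.5039, 0.2695, 0.2077]
eef_rot: [-2.221, -2.222, 0.001]
force: [-1.3, 0.1, 0.1]
grip_width: 0.0854
finger_force: 0.0
top (array([0.5198, 0.0824]), np.float64(0.812))
side (array([0.5107, 0.0838]), np.float64(0.909))
mill top [0.5049 0.2753] 0.83
mill side [0.5027 0.2733] 0.857
```

```bash
python3 -m pendant '[[[1,0.004,0,0.04,0],[1,0.004,0,0.08,0],[1,0.004,0,0.12,0],[1,0.004,0,0.15,0],[1,0.004,0,0.17,0],[1,0.004,0,0.18,0],[1,0.004,0,0.18,0],[0.5,0.004,0,0.18,0],[0,0.004,0,0.18,0],[0,0.004,0,0.18,0],[0,0.004,0,0.18,0],[0,0.004,0,0.18,0],[0,0.004,0,0.18,0]]]';python3 -m pendant '[[[0,0,0,-0.01,0],[0,0,0,-0.03,0],[0,0,0,-0.06,0],[0,0,0,-0.06,0],[0,0,0,-0.06,0]]]'
python3 - <<'E'
from fit import *
c=r.capture("side");top=r.capture("top")
cv2.imwrite("pics/a4.png",np.hstack([cv2.resize(c["pixels"][110:260,200:350,::-1],(400,400)),cv2.resize(top["pixels"][180:280,230:330,::-1],(400,400))]))
E
```

```text
clock: 11.95
ee_pos: [0.5045, 0.2739, 0.0742]
eef_rot: [2.219, 2.222, 0.002]
force: [-0.9, -0.2, 7.4]
grip_width: 0.0467
finger_force: 60.4
clock: 12.58
ee_pos: [0.5037, 0.2735, 0.1178]
eef_rot: [-2.22, -2.223, 0.0]
force: [0.2, 0.2, -2.0]
grip_width: 0.0464
finger_force: 61.4
```

View pics/a4.png

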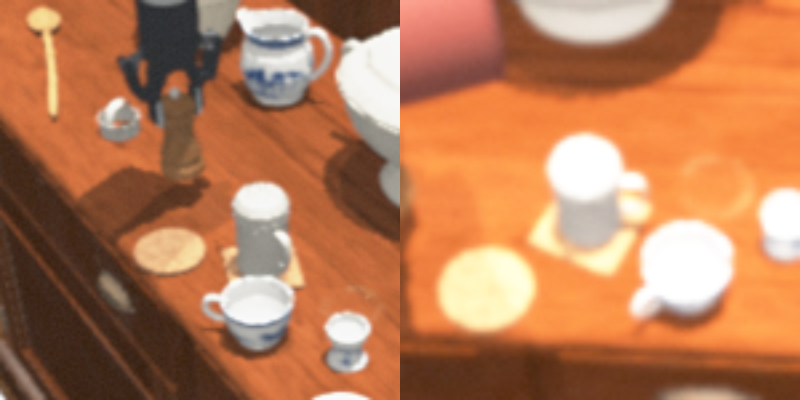

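Mill held and lifted at (182,135). The shaker is on the square mat, but its centring isn't clear from this view, so I'll overlay models for both before going on.

Run:
```python
from fit import *
out=[]
can=lathe([(.008,.033),(.093,.033),(.122,.016)])
MODELS["round"]=(flat(.008,.045),(.426,.173),"c")
for k,(u0,v0) in(("side",(255,150)),("top",(250,195))):
    c=r.capture(k);np.savez(k+"4.npz",**c);W=world(c)
    run(["round","square"],{k:c})
    # upright-part depth check: can points between 30 and 85 mm
    d=W-[.51,.08,0];m=(np.hypot(d[...,0],d[...,1])<.05)&(W[...,2]>.03)&(W[...,2]<.09)
    q=W[m][:,:2]; f=minimize(lambda p:np.abs(np.hypot(*(q-p).T)-.033).mean(),(.515,.085),method="Nelder-Mead"); print(k,"can by depth",f.x.round(4),f.fun)
    im=cv2.resize(c["pixels"][v0:v0+60,u0:u0+66,::-1],None,fx=6,fy=6,interpolation=cv2.INTER_CUBIC).copy()
    for P,col in [(disc(.508,.079,.008,.033),(0,0,255)),(disc(.508,.079,.093,.033),(0,0,255)),(sq((.508,.079,-.43))[0],(255,0,0)),(disc(.426,.173,.008,.045),(255,0,0))]:
        cv2.polylines(im,[np.round((proj(c,P)+.5-[u0,v0])*6).astype(np.int32)],True,col,1)
    out.append(im)
cv2.imwrite("pics/a5.png",np.hstack(out))
```

```text
round side [0.4245 0.1681] 0.878
square side [0.5044 0.0705 1.2132] 0.282
side can by depth [0.5075 0.0792] 0.0019903812880091524
round top [0.4287 0.1725] 0.805
square top [0.5121 0.0812 1.1889] 0.53
top can by depth [0.5107 0.0787] 0.0031929781706526708
```

View pics/a5.png

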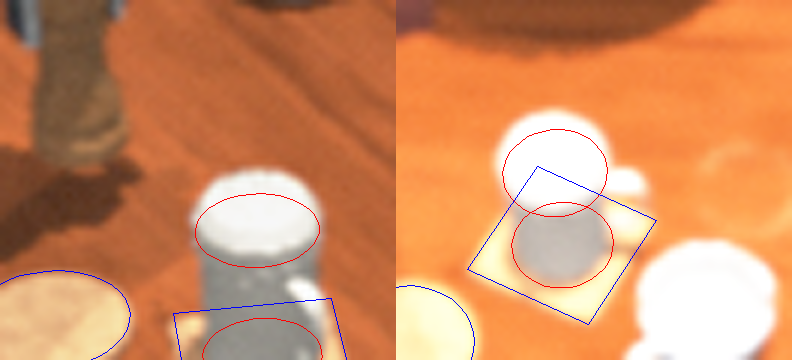

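The overlay shows the shaker centred on the square mat and both mats outlined correctly. Now I place the mill.

```bash
python3 -m pendant '[[[0,-0.04,-0.03,0,0],[0,-0.08,-0.06,0,0],[0,-0.12,-0.09,0,0],[0,-0.134,-0.104,0,0],[0,-0.134,-0.104,0,0],[0,-0.134,-0.104,0.02,0],[0,-0.134,-0.104,0.035,0],[0,-0.134,-0.104,0.044,0],[0,-0.134,-0.104,0.048,0],[0,-0.134,-0.104,0.048,0],[0,-0.134,-0.104,0.048,0]]]';python3 -m pendant '[[[0.5,0,0,0,0],[1,0,0,0,0],[1,0,0,0,0],[1,0,0,0,0],[1,0,0,-0.03,0],[1,0,0,-0.08,0],[1,0,0,-0.14,0],[1,0,0,-0.17,0],[1,0,0,-0.17,0]]]'
python3 - <<'E'
from fit import *
m8=lathe([(.012,.029),(.058,.021),(.093,.021),(.095,.025),(.117,.025),(.119,.006),(.128,.006)])
s=r.get_state();print(s["ee_pos"])
for k in("side","top"):
    c=r.capture(k);print(k,fit(c,m8,(.426,.173),"h",.06))
E
```

```text
clock: 14.15
ee_pos: [0.426, 0.1732, 0.0823]
eef_rot: [-2.22, -2.223, -0.0]
force: [-2.4, 0.9, 3.8]
grip_width: 0.0465
finger_force: 62.2
clock: 15.28
ee_pos: [0.4273, 0.1732, 0.2111]
eef_rot: [2.219, 2.221, 0.005]
force: [-0.4, -0.1, -1.4]
grip_width: 0.0853
finger_force: 0.0
[0.42726531 0.17323198 0.2110623 ]
side (array([0.4254, 0.1721]), np.float64(0.872))
top (array([0.4238, 0.1735]), np.float64(0.732))
```

```bash
python3 -m pendant '[[[1,-0.07,0.02,0,0],[1,-0.14,0.04,0,0],[1,-0.21,0.06,0,0],[1,-0.28,0.08,0,0],[1,-0.35,0.104,0,0],[1,-0.381,0.104,0,0],[1,-0.381,0.104,0,0],[1,-0.381,0.104,0,0]]]';python3 -m pendant '[[[1,0,0,0.05,0],[1,0,0,0.1,0],[1,0,0,0.15,0],[1,0,0,0.19,0],[1,0,0,0.22,0],[1,0,0,0.245,0],[1,0,0,0.262,0],[1,0,0,0.262,0],[1,0,0,0.262,0],[0.5,0,0,0.262,0],[0,0,0,0.262,0],[0,0,0,0.262,0],[0,0,0,0.262,0],[0,0,0,0.262,0],[0,0,0,0.262,0]]]';python3 -m pendant '[[[0,0,0,-0.01,0],[0,0,0,-0.03,0],[0,0,0,-0.06,0],[0,0,0,-0.08,0],[0,0,0,-0.08,0],[0,0,0,-0.08,0]]]'
python3 - <<'E'
from fit import *
c=r.capture("side");top=r.capture("top")
cv2.imwrite("pics/a6.png",np.hstack([cv2.resize(c["pixels"][180:300,270:390,::-1],(400,400)),cv2.resize(top["pixels"][190:290,270:370,::-1],(400,400))]))
run(["plateA","plateB"],{"side":c,"top":top})
E
```

```text
clock: 16.38
ee_pos: [0.5037, -0.1119, 0.2087]
eef_rot: [-2.219, -2.221, 0.001]
force: [-0.4, -0.6, 1.2]
grip_width: 0.0855
finger_force: 0.0
clock: 18.25
ee_pos: [0.5045, -0.1128, 0.0137]
eef_rot: [2.22, 2.222, 0.0]
force: [-2.3, 0.5, 8.7]
grip_width: 0.045
finger_force: 60.5
clock: 19.0
ee_pos: [0.5041, -0.1126, 0.0727]
eef_rot: [-2.22, -2.223, 0.0]
force: [-0.1, 0.9, 0.2]
grip_width: 0.045
finger_force: 61.1
plateA side [ 0.4265 -0.2081] 0.921
plateA top [ 0.4291 -0.2068] 0.839
plateB side [ 0.4322 -0.4017] 0.923
plateB top [ 0.4341 -0.4016] 0.831
```

View pics/a6.png

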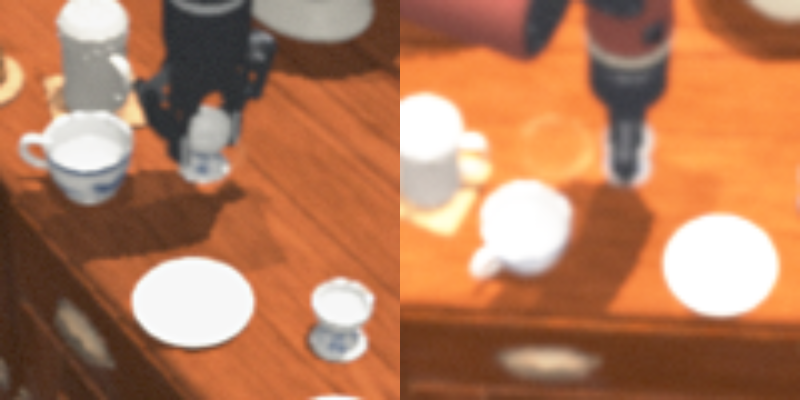

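Egg cup held upright at (205,150), teacup undisturbed. It goes on plate A.

```bash
python3 -m pendant '[[[0,-0.04,-0.034,0,0],[0,-0.08,-0.068,0,0],[0,-0.127,-0.102,0,0],[0,-0.127,-0.102,0,0],[0,-0.127,-0.102,0.02,0],[0,-0.127,-0.102,0.04,0],[0,-0.127,-0.102,0.055,0],[0,-0.127,-0.102,0.065,0],[0,-0.127,-0.102,0.07,0],[0,-0.127,-0.102,0.071,0],[0,-0.127,-0.102,0.071,0]]]';python3 -m pendant '[[[0.5,0,0,0,0],[1,0,0,0,0],[1,0,0,0,0],[1,0,0,0,0],[1,0,0,-0.03,0],[1,0,0,-0.08,0],[1,0,0,-0.12,0],[1,0,0,-0.12,0]]]'
python3 - <<'E'
from fit import *
s=r.get_state();print(s["ee_pos"])
e8=lathe([(.018,.017),(.031,.012),(.041,.0215),(.056,.0235)])
for k in("side","top"):
    c=r.capture(k);print(k,fit(c,e8,(.428,-.207),"h",.06));run(["eggB"],{k:c})
E
```

```text
clock: 20.48
ee_pos: [0.4282, -0.2081, 0.0201]
eef_rot: [2.22, 2.222, 0.0]
force: [0.2, 0.4, -0.3]
grip_width: 0.0452
finger_force: 61.3
clock: 21.48
ee_pos: [0.4294, -0.209, 0.1118]
eef_rot: [2.217, 2.22, 0.001]
force: [-0.1, -0.5, -1.1]
grip_width: 0.0854
finger_force: 0.0
[ 0.42940089 -0.20895927  0.11177363]
side (array([ 0.4259, -0.2107]), np.float64(0.858))
eggB side [ 0.5077 -0.3058] 0.837
top (array([ 0.4209, -0.2048]), np.float64(0.432))
eggB top [ 0.5126 -0.305 ] 0.811
```

```bash
python3 -m pendant '[[[1,-0.05,0.04,0,0],[1,-0.1,0.08,0,0],[1,-0.13,0.11,0,0],[1,-0.13,0.11,0,0],[1,-0.13,0.11,0.03,0],[1,-0.13,0.11,0.06,0],[1,-0.13,0.11,0.09,0],[1,-0.13,0.11,0.115,0],[1,-0.13,0.11,0.128,0],[1,-0.13,0.11,0.128,0],[1,-0.13,0.11,0.128,0],[0.5,-0.13,0.11,0.128,0],[0,-0.13,0.11,0.128,0],[0,-0.13,0.11,0.128,0],[0,-0.13,0.11,0.128,0],[0,-0.13,0.11,0.128,0],[0,-0.13,0.11,0.128,0]]]';python3 -m pendant '[[[0,0,0,-0.01,0],[0,0,0,-0.03,0],[0,0,0,-0.06,0],[0,0,0,-0.08,0],[0,0,0,-0.08,0],[0,0,0,-0.08,0]]]'
```

```text
clock: 23.7
ee_pos: [0.5107, -0.3056, 0.0145]
eef_rot: [2.22, 2.222, -0.0]
force: [-2.0, 1.6, 5.4]
grip_width: 0.0453
finger_force: 60.7
clock: 24.45
ee_pos: [0.5103, -0.3052, 0.0734]
eef_rot: [-2.22, -2.222, 0.0]
force: [-1.1, -0.3, -2.1]
grip_width: 0.0453
finger_force: 61.2
```

```bash
python3 -m pendant '[[[0,-0.04,-0.034,0,0],[0,-0.08,-0.068,0,0],[0,-0.128,-0.103,0,0],[0,-0.128,-0.103,0,0],[0,-0.128,-0.103,0.02,0],[0,-0.128,-0.103,0.04,0],[0,-0.128,-0.103,0.055,0],[0,-0.128,-0.103,0.065,0],[0,-0.128,-0.103,0.07,0],[0,-0.128,-0.103,0.071,0],[0,-0.128,-0.103,0.071,0]]]';python3 -m pendant '[[[0.5,0,0,0,0],[1,0,0,0,0],[1,0,0,0,0],[1,0,0,0,0],[1,0,0,-0.03,0],[1,0,0,-0.08,0],[1,0,0,-0.16,0],[1,0,0,-0.24,0],[1,0,0,-0.28,0],[1,0,0,-0.28,0],[1,0,0,-0.28,0]]]'
python3 - <<'E'
from fit import *
e8=lathe([(.018,.017),(.031,.012),(.041,.0215),(.056,.0235)])
out=[]
for k,b in(("side",(215,140,200)),("top",(235,180,185))):
    c=r.capture(k)
    print(k,fit(c,e8,(.433,-.402),"h",.06),fit(c,e8,(.428,-.207),"h",.06))
    u,v,w=b;h=int(w*.95);out.append(cv2.resize(c["pixels"][v:v+h,u:u+w,::-1],(400,380)))
cv2.imwrite("pics/end.png",np.hstack(out));s=r.get_state();print(s["ee_pos"],s["clock"])
E
```

```text
clock: 25.82
ee_pos: [0.4336, -0.4017, 0.0209]
eef_rot: [2.22, 2.222, -0.0]
force: [0.1, 0.3, -1.0]
grip_width: 0.0454
finger_force: 61.3
clock: 27.2
ee_pos: [0.4331, -0.4011, 0.2296]
eef_rot: [-2.219, -2.222, -0.0]
force: [-0.0, 0.1, -0.2]
grip_width: 0.0854
finger_force: 0.0
side (array([ 0.4303, -0.4037]), np.float64(0.88)) (array([ 0.4258, -0.2107]), np.float64(0.848))
top (array([ 0.4364, -0.4002]), np.float64(0.573)) (array([ 0.4296, -0.207 ]), np.float64(0.711))
[ 0.43294202 -0.40087418  0.22905835] 27.3
```

View pics/end.png

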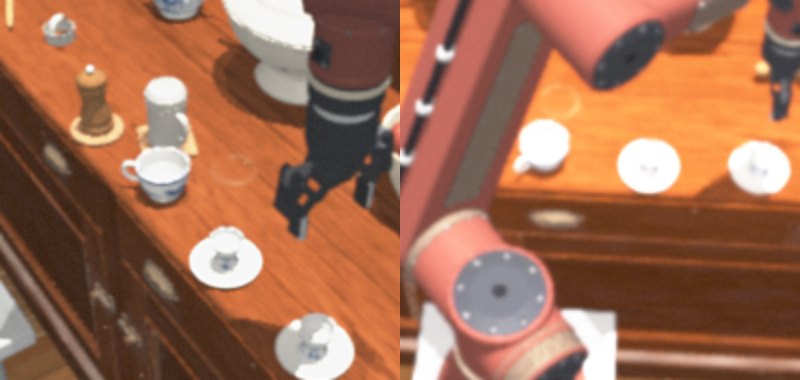

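All four stand on their targets: mill (95,115), shaker (167,120), egg cups (226,250) and (315,340). The teacup and cutter haven't been disturbed and the arm is clear, so I'm handing in.

```bash
python3 -c "
from bench import r
print(r.hand_in())"
```

```text
the job is handed in; nothing more can be done
None
```

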